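Slide the reagent crate home against its stop

ROBOT

A 6-joint arm with a two-finger parallel gripper is mounted at the origin on the work surface. World frame = base frame: x ahead of the robot, y to its left, z up, the work surface at z = 0. Lengths are in m, angles in degrees, forces in N, time in s.
With the tool pointing down it reaches from about 0.375 to 0.9 m from the base axis. Payload 3.1 kg.
Tool frame: the origin (TCP) lies midway between the tips of the shut fingers; the grasp point (between the pads) lies 19 mm behind it; x points along the fingers, y is the direction in which the jaws open and shut, and the axes are right-handed (so a half turn about x gives the same grasp; the last joint's range is limited). The gripper opens to 87 mm and grips with 3 to 60 N. Pads are 19 mm wide; open, the fingers measure 117 mm over their backs; the gripper's body (75 mm by 190 mm) begins 51 mm behind the grasp point.
Start: joints at [-73.768, 30.224, 82.088, -0, 67.689, -10.227], TCP at [0.278, -0.559, 0.223] pointing down, gripper open.
Joint ranges: [-176.69, 176.69], [-43.24, 126.21], [12.49, 139.97], [-82, 262], [0, 151.66], [-163.58, 163.58]. Speed limits (degrees/s): [159.86, 159.86, 180, 180, 180, 180].

INTERFACE

Orientations are given as [roll, pitch, yaw] about the fixed x, y, z axes, in that order (R = Rz(yaw) Ry(pitch) Rx(roll)).
In Python, from cell import ctrl, viewer gives the robot as it stands.
- The arm moves only by the tool move_arm, never from a script. Its argument "targets" is a list of rows, each a list of 2 entries, a list of its own where there are three numbers: the shift along the tool's x, y, z in cm, then the turn, a rotation vector about the tool's x, y, z in degrees. A call has 1 to 12 rows; each row is the pose to reach, as a shift and turn from the pose commanded when the call began, along the tool's axes at that moment; what a row does not reach only later rows make up. A row lasts 1/12 s, in which the tool goes at most 41.7 mm and 7.16 degrees, less where a joint would pass 70% of its speed; a pose out of reach is approached as far as the arm can. A call with a gripper value outside its range is refused whole. "claw" is the opening, from 0 (shut) to 1 (fully open), set as the call begins (left out, the last holds). The fingers move at their own pace and stop on an object; the grip force is fixed at half the most. Time passes only in rows, so rows that repeat a pose let the fingers close. It gives the time, the measured TCP pose, the force and the opening at its end, in the units of the state.
- ctrl.observe(): the state, without advancing time (a new reading comes with each control period).
- viewer.capture(name): name is "scene" or "top" or "wrist"; returns a dict with "image" (480x640x3 uint8, red, green, blue), "z_map" (480x640 float32, m along the optical axis (not along the pixel's ray), 0 where there is no reading), "fx", "fy", "cx", "cy" (pixels), "xyz" and "rotation" of the camera in the world. Camera axes: x right, y down, z forward; pixel columns grow to the right and rows downward; lengths in m; the calibration is good to about 2 mm. A picture is of the moment at which its call begins.
- ctrl.hand_in(): hands the job in, once; it reports no verdict.
The state is a dict: "t": time; "q": joint angles; "joint_velocities": joint speeds; "joint_torque": joint torques, N m; "eef_pos": TCP position; "tool_rot": TCP orientation; "ft_force": force on the tool from outside, world axes, zero at the start; "wrist_torque": the same for the moment, N m; "finger_gap": opening from 0.0 (shut) to 1.0 (fully open).
Only numpy, scipy, OpenCV 4.12 (cv2) and the standard library are available. Lean on these libraries where they do the work, as an engineer would, in place of code of your own. Each camera call takes 0.05 s, during which the arm holds its last target.

TASK

Push the tall, heavy wooden crate of amber bottles across the bench into its berth, so that it stands upright inside the blue taped outline with one of its long sides flat against the steel stop bar. Push it gently with the fingers, low down near its base, so that it slides and never tips; do not lift or carry it. Leave everything else on the bench where it stands, and finish with the hand clear.

Things in the scene. Friction and masses are not known exactly. Their poses are not given: they have to be found in the camera images.
- crate: Tall open wooden crate, 100 mm deep (its x), 130 long (y), walls 65 high, flush dark strip round the lowest 30 mm; 0.7 to 1 kg. Three fixed amber bottles, 33 mm diameter, along its middle rise to 136 mm; above them a handle bar along y, top at 180 mm, on end posts 24 mm wide, mid-depth. Origin: centre of underside. Slides at 3 to 8 N; pushed above 60 mm on a long side it may tip. Long sides alike.
- berth: Fixed berth. Origin, on the bench: where the centre of the parked crate's underside belongs. Its +x points away from the robot (within 0.15 rad) to a steel stop bar, 210 mm long along y, 18 thick, 30 high, near face at x = +50 mm. Flat blue tape, no obstacle, outlines the other sides: inner edges at y = -90 and +90 mm and x = -74 mm. Open towards the robot; nothing guides the crate sideways.
- stain_jar: Bystander: loose green glass jar, white lid, 48 mm diameter, 58 mm high, standing to the left (+y) of the berth, about 175 mm from its centre. Origin: centre of its underside.
- beaker: Bystander: loose open glass beaker, 52 mm diameter, 60 mm high, standing to the right (-y) of the berth, about 175 mm from its centre. Origin: centre of its underside.
- slide_box: Bystander: loose blue and white flat slide box, 85 x 115 x 33 mm, at the left of the bench. Origin: centre of its underside.
- petri_stack: Bystander: loose stack of three dishes, one piece, 94 mm diameter, 42 mm high, at the right of the bench. Origin: centre of its underside.
- amber_bottle: Bystander: loose amber bottle, black cap, 60 mm diameter, 135 mm high, far left. Origin: centre of its underside.
- wash_bottle: Bystander: loose white bottle, red cap, 60 mm diameter, 140 mm high, far right. Origin: centre of its underside.
Not all that is in view belongs to the job. Several things look just like the crate: the one meant starts farthest to the robot's left.

How it is judged:
By the outcome, as a careful person would: the job done as asked, in the order asked, and still so for the second after the job is handed in, with the robot touching nothing.
It also fails if it takes over 58 s, if anything falls off the work surface, if the arm or the gripper's body presses on something with over 40 N, if the wrist force passes 120 N, or if a joint passes its speed limit or range.

## Working session

There is one attempt and no reset: what is moved stays moved. The work goes in short steps, Python scripts to look and compute and a tool call to move; the robot and the scene stay as the last step left them, time stands still between calls to the robot, and variables do not carry over. Pictures are saved under pics/ and viewed, and the job is handed in when it is done.

Besides the shell and the picture viewer there is one more tool, called after ">>>" as name(argument=value, ...) on one line, values as JSON. move_arm: Moves the arm, as the interface text tells. Its arguments: {"type":"object","properties":{"targets":{"type":"array","items":{"type":"array"}},"claw":{"type":"number"}},"required":["targets"]}

```bash
mkdir -p pics; ls
cat > h.py <<'E'
import numpy as np, cv2
from cell import ctrl, viewer
def cap(n,f=None):
    c=viewer.capture(n)
    if f: cv2.imwrite('pics/'+f,c['image'][:,:,::-1])
    return c
def xyz(c):
    z=c['z_map'];v,u=np.mgrid[0:480,0:640]
    P=np.stack([(u-c['cx'])/c['fx']*z,(v-c['cy'])/c['fy']*z,z],-1)
    R=np.array(c['rotation'])
    return P@R.T+np.array(c['xyz'])
E
python3 - <<'E'
from h import *
s=ctrl.observe();print(s)
for n in("top","scene"):
    c=cap(n,n+'0.png');np.savez(n+'0.npz',**c);print(c['xyz'],c['rotation'],c['fx'])
E
```

```text
pics
{'t': 0.0, 'q': array([-7.37688406e+01,  3.02777476e+01,  8.21587386e+01, -7.68041978e-04,
        6.76901154e+01, -1.02284439e+01]), 'joint_velocities': array([-0.11929334,  0.00743322,  0.04453329, -0.0145253 , -0.01641896,
       -0.07386332]), 'joint_torque': array([-6.81464062e-04, -4.40049577e+01, -1.76592225e+01,  6.31527300e-02,
        5.80970349e-02, -1.51478480e-04]), 'eef_pos': array([ 0.27827499, -0.55878286,  0.22157166]), 'tool_rot': array([-99.90716785,  89.87339634, 106.5527278 ]), 'ft_force': array([-0.00611334, -1.21042874,  0.88587423]), 'wrist_torque': array([-0.01148299,  0.02853687, -0.07909158]), 'finger_gap': 1.0024719562696962}
[ 0.3125992  -0.06041904  1.73267975] [-174.17072156   -0.35844937  -89.63221464] 551.4459174730466
[1.20220829 0.06339676 0.98815145] [-142.7965305    -0.61845687  102.96236524] 478.0110578749053
```

View pics/top0.png

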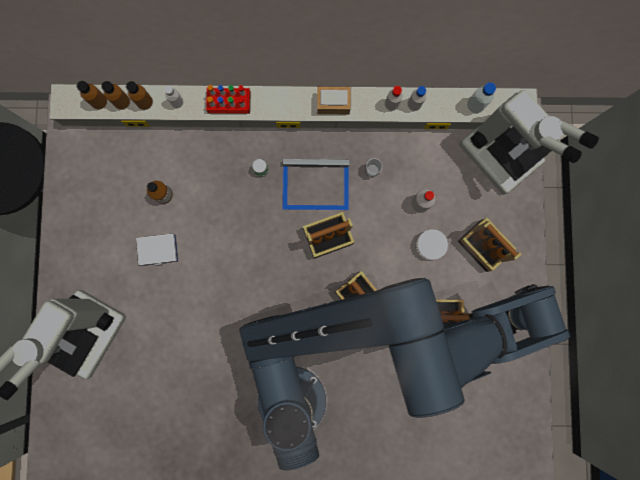

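View pics/scene0.png

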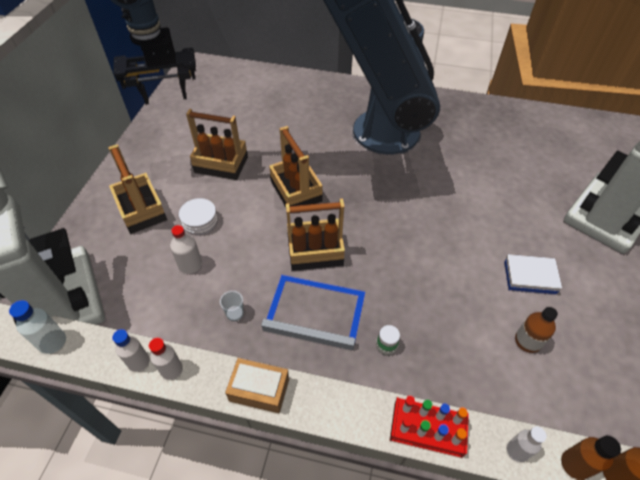

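```bash
cat >> h.py <<'E'
from scipy.spatial.transform import Rotation as Ro
def xyz(c):
    z=c['z_map'];v,u=np.mgrid[0:480,0:640]
    P=np.stack([(u-c['cx'])/c['fx']*z,(v-c['cy'])/c['fy']*z,z],-1)
    R=Ro.from_euler('xyz',np.array(c['rotation']),degrees=True).as_matrix()
    W=P@R.T+np.array(c['xyz']); W[z<=0]=np.nan
    return W
def pix(c,p):
    R=Ro.from_euler('xyz',np.array(c['rotation']),degrees=True).as_matrix()
    q=(np.atleast_2d(p)-np.array(c['xyz']))@R
    return np.c_[q[:,0]/q[:,2]*c['fx']+c['cx'],q[:,1]/q[:,2]*c['fy']+c['cy']]
def rect(pts):
    (cx,cy),(w,h),a=cv2.minAreaRect(pts.astype(np.float32)*1000)
    return np.round([cx,cy,w,h,a],1)
E
python3 - <<'E'
from h import *
D={n:dict(np.load(n+'0.npz')) for n in('top','scene')}
for n,c in D.items():
    W=xyz(c)
    print(n,'bench z',np.nanmedian(W[...,2][(abs(W[...,2])<.03)]))
    im=c['image'].astype(int)
    blue=(im[...,2]>140)&(im[...,0]<80)&(im[...,1]<120)&(abs(W[...,2])<.012)
    pb=W[blue];pb=pb[(pb[:,0]>.4)&(pb[:,0]<.85)&(abs(pb[:,1])<.25)]
    print('tape',len(pb),rect(pb[:,:2]))
    m=(W[...,2]>.022)&(W[...,2]<.04)&(W[...,0]>.6)&(W[...,0]<.85)&(abs(W[...,1])<.3)
    k,l,st,ce=cv2.connectedComponentsWithStats(m.astype(np.uint8))
    for i in range(1,k):
        if st[i,4]>15: print('z30 comp',ce[i].round(),st[i,4],rect(W[l==i][:,:2]))
    m=(W[...,2]>.05)&(W[...,2]<.072)&(W[...,0]>.2)&(W[...,0]<.8)&(abs(W[...,1])<.75)
    m=cv2.dilate(m.astype(np.uint8),np.ones((3,3)))
    k,l,st,ce=cv2.connectedComponentsWithStats(m)
    for i in range(1,k):
        p=W[(l==i)]; p=p[(p[:,2]>.055)&(p[:,2]<.072)]
        if st[i,4]>60: print('z65 comp',ce[i].round(),st[i,4],rect(p[:,:2]))
    m=(W[...,2]>.168)&(W[...,2]<.19)&(W[...,0]>.2)&(W[...,0]<.8)&(abs(W[...,1])<.75)
    k,l,st,ce=cv2.connectedComponentsWithStats(m.astype(np.uint8))
    for i in range(1,k):
        if st[i,4]>20: print('handle',ce[i].round(),st[i,4],rect(W[l==i][:,:2]))
c=D['top']['image'][190:330,270:410,::-1];a=cv2.resize(c,None,fx=4,fy=4)
c=D['scene']['image'][180:300,240:380,::-1]
cv2.imwrite('pics/crop.png',a);cv2.imwrite('pics/crop2.png',cv2.resize(c,None,fx=4,fy=4))
E
```

```text
top bench z 0.0006198521158399251
tape 570 [660.  -66.4 207.2 135.8  89.2]
z30 comp [315. 162.] 392 [ 7.387e+02 -6.750e+01  2.180e+01  2.055e+02  5.000e-01]
z30 comp [374. 163.] 31 [ 732.2 -251.1   40.8   18.7   70.3]
z30 comp [261. 172.] 43 [709.  102.6  26.9  46.8  29.8]
z65 comp [374. 166.] 198 [ 719.8 -247.3   51.6   47.2    3. ]
z65 comp [259. 166.] 215 [718.1 108.7  42.5  39.6  44.2]
z65 comp [163. 195.] 131 [621.6 402.6  22.3  58.   44.2]
z65 comp [419. 204.] 111 [ 601.5 -388.7   58.4   25.    47.9]
z65 comp [328. 235.] 802 [ 506.2 -106.6  100.6  130.5   20.7]
z65 comp [486. 245.] 880 [ 480.  -596.3  130.5  103.8   42.1]
z65 comp [364. 280.] 194 [ 368.1 -223.1   76.6   28.1   58.9]
z65 comp [343. 291.] 165 [ 331.1 -155.9   37.8   40.8   36.1]
z65 comp [103. 312.] 203 [268.9 570.5 108.9  37.4  32.8]
z65 comp [453. 303.] 188 [ 291.9 -474.4   83.5   36.2   88.2]
handle [497. 132.] 24 [ 793.6 -593.7   25.2    7.7   74.9]
handle [329. 229.] 274 [ 506.  -106.9   23.7  130.4   20.5]
handle [501. 240.] 288 [ 480.9 -597.7  131.2   28.6   43.2]
handle [356. 286.] 109 [ 342.9 -182.    52
[... 801 characters left out ...]
7. 224.] 79 [ 471.1 -134.8    9.8   20.2    3.5]
z65 comp [316. 247.] 1023 [528.5 -97.9  62.1 130.8  19.7]
z65 comp [187. 256.] 276 [ 629.8 -391.2   31.1   59.5   33.2]
z65 comp [ 85. 297.] 65 [ 791.8 -559.    37.2    1.    40.7]
z65 comp [231. 301.] 321 [ 722.2 -246.2   51.3   49.8    2.5]
z65 comp [532. 336.] 316 [652.5 408.1  60.1  30.7  58.7]
z65 comp [389. 335.] 394 [722.5 109.8  42.4  40.8  11. ]
handle [210. 117.] 305 [ 263.3 -448.5  133.1   28.8   90. ]
handle [294. 145.] 293 [ 315.1 -208.4  136.2   24.6   38.8]
handle [121. 164.] 315 [ 482.3 -595.2  136.1   23.8   42.6]
handle [625. 189.] 272 [289.6 586.7  75.2  15.2  51.9]
handle [315. 208.] 422 [ 508.7 -105.1   27.4  130.5   21.3]
```

View pics/crop.png

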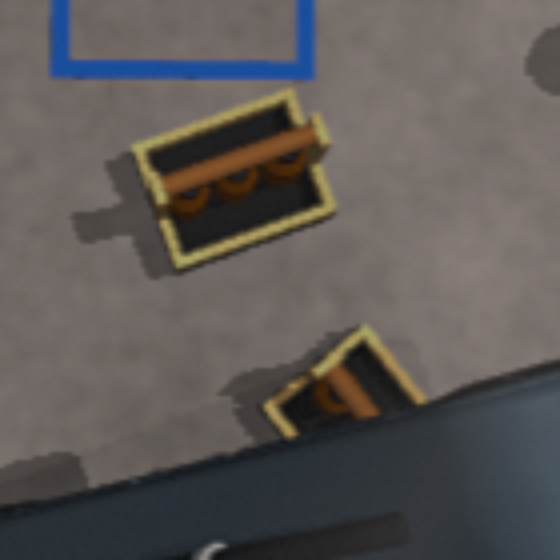

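View pics/crop2.png

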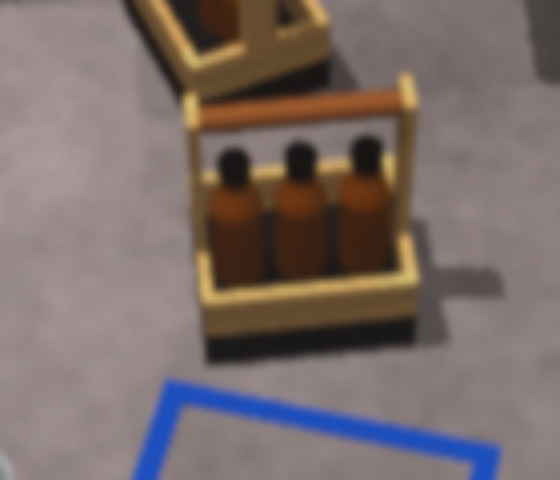

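```bash
cat >> h.py <<'E'
def plan(pos,fyaw,tilt,ysign=None,cur=None):
    """shift(cm, tool axes) and rotvec(deg) from the measured pose to TCP pos, pushing heading fyaw, tilt back"""
    s=ctrl.observe()
    R0=Ro.from_euler('xyz',s['tool_rot'],degrees=True); p0=s['eef_pos']
    a=np.radians(fyaw);t=np.radians(tilt);f=np.array([np.cos(a),np.sin(a),0]);z=np.array([0,0,1.])
    x=-np.cos(t)*z+np.sin(t)*f
    l=np.array([-np.sin(a),np.cos(a),0])
    best=None
    for sg in (1,-1):
        y=sg*l; R=Ro.from_matrix(np.c_[x,y,np.cross(x,y)])
        rv=(R0.inv()*R).as_rotvec(degrees=True)
        if best is None or np.linalg.norm(rv)<np.linalg.norm(best[0]): best=(rv,sg)
    return R0.inv().apply(np.array(pos)-p0)*100, best[0], best[1]
def pp(*a):
    s,r,g=plan(*a);print('shift',s.round(2),'turn',r.round(2),'sg',g)
E
python3 - <<'E'
from h import *
s=ctrl.observe();R=Ro.from_euler('xyz',s['tool_rot'],degrees=True).as_matrix();print(R.round(3))
c0=np.array([.507,-.106]);a=np.radians(20.7);ex=np.array([np.cos(a),np.sin(a)])
p=c0-ex*(.05+.0095+.014);print(p)
pp([*s['eef_pos'][:2],.31],0,0)
pp([*p,.30],20.7,10)
pp([*p,.022],20.7,10)
E
```

```text
[[-0.001  0.446 -0.895]
 [ 0.002 -0.895 -0.446]
 [-1.    -0.002 -0.   ]]
[ 0.43824486 -0.1319804 ]
shift [-8.83 -0.02 -0.  ] turn [2.646e+01 1.000e-02 1.100e-01] sg -1
shift [ -7.76 -31.11 -33.34] turn [5.73 9.98 0.61] sg -1
shift [ 20.04 -31.06 -33.33] turn [5.73 9.98 0.61] sg -1
```

>>> move_arm(targets=[[[-4, 0, 0], [0, 0, 0]], [[-7.8, 0, 0], [0, 0, 0]], [[-7.8, -31.1, -33.3], [5.7, 10, 0.6]], [[-7.8, -31.1, -33.3], [5.7, 10, 0.6]], [[-7.8, -31.1, -33.3], [5.7, 10, 0.6]], [[-7.8, -31.1, -33.3], [5.7, 10, 0.6]], [[-7.8, -31.1, -33.3], [5.7, 10, 0.6]], [[-7.8, -31.1, -33.3], [5.7, 10, 0.6]], [[-7.8, -31.1, -33.3], [5.7, 10, 0.6]], [[-7.8, -31.1, -33.3], [5.7, 10, 0.6]], [[-7.8, -31.1, -33.3], [5.7, 10, 0.6]], [[-7.8, -31.1, -33.3], [5.7, 10, 0.6]]], claw=1)

```text
t: 1.1
eef_pos: [0.4243, -0.1671, 0.3004]
tool_rot: [179.6, 80.0, 20.3]
ft_force: [0.8, -0.8, 0.4]
finger_gap: 1.003
```

>>> move_arm(targets=[[[0, -3.8, 0], [0, 0, 0]], [[0, -3.8, 0], [0, 0, 0]], [[0, -3.8, 0], [0, 0, 0]]])

```text
t: 1.35
eef_pos: [0.4099, -0.1312, 0.3002]
tool_rot: [179.8, 80.0, 20.7]
ft_force: [0.2, -1.1, -0.6]
finger_gap: 0.998
```

Run:
```python
from h import *
print(ctrl.observe()['eef_pos'],ctrl.observe()['q'].round(1))
c=cap('top','top1.png');W=xyz(c)
for lo,hi in((.055,.072),(.168,.19)):
    m=(W[...,2]>lo)&(W[...,2]<hi)&(W[...,0]>.2)&(W[...,0]<.65)&(W[...,1]<0.05)&(W[...,1]>-.5)
    m=cv2.dilate(m.astype(np.uint8),np.ones((3,3)));k,l,st,ce=cv2.connectedComponentsWithStats(m)
    for i in range(1,k):
        p=W[l==i];p=p[(p[:,2]>lo)&(p[:,2]<hi)]
        if st[i,4]>60: print(lo,ce[i].round(),st[i,4],rect(p[:,:2]))
c=cap('wrist','wrist1.png');c=cap('scene','scene1.png')
pp([.438,-.132,.022],20.7,10)
```

```text
[ 0.40988226 -0.13123009  0.30016265] [-39.1   5.7 107.3   9.7  62.3  25.8]
0.055 [418. 204.] 97 [ 602.5 -383.6   54.9   19.5   35.7]
0.055 [328. 234.] 698 [ 506.  -106.5  100.6  130.2   20.6]
0.055 [342. 297.] 144 [ 310.1 -151.5   65.7   20.    21.9]
0.055 [382. 303.] 117 [ 297.8 -264.7   34.2   31.9   37.6]
0.055 [434. 316.] 497 [ 2.619e+02 -4.445e+02  9.870e+01  1.224e+02  3.000e-01]
0.055 [366. 320.] 96 [ 250.1 -223.8   11.6   44.7   38.6]
0.168 [329. 230.] 423 [ 506.  -106.7   24.5  130.    20.8]
0.168 [376. 312.] 139 [ 274.9 -237.1   35.8   23.4   48. ]
0.168 [447. 317.] 347 [ 261.  -443.2  119.7   22.5   89.9]
shift [27.89  0.6   2.31] turn [ 0.02 -0.03 -0.16] sg -1
```

View pics/wrist1.png

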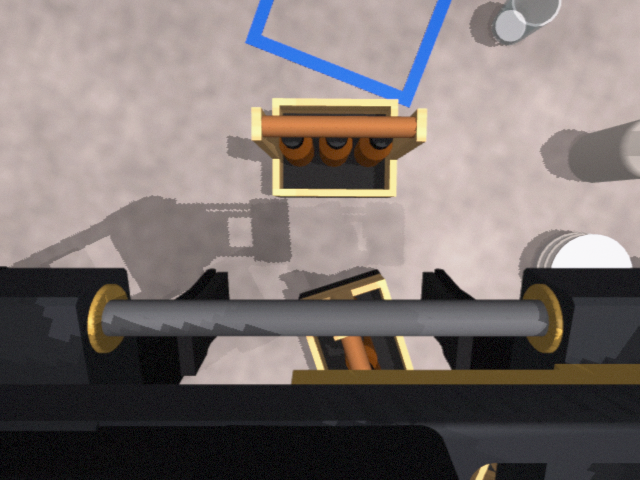

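View pics/scene1.png

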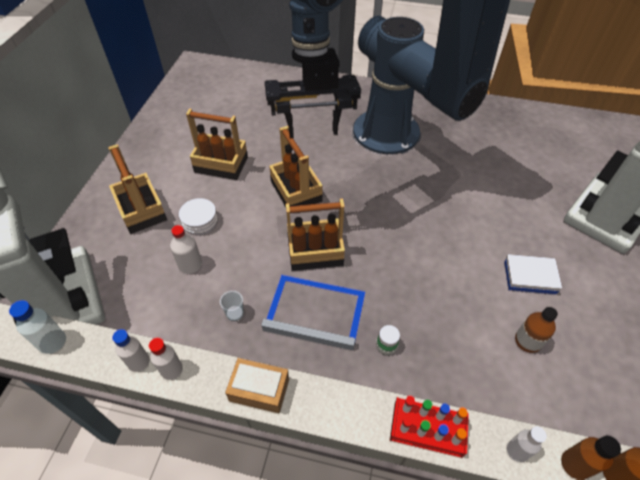

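>>> move_arm(targets=[[[3, 0.3, 0.6], [0, 0, -0.1]], [[6, 0.6, 1.2], [0, 0, -0.2]], [[9, 0.6, 1.6], [0, 0, -0.2]], [[12, 0.6, 2], [0, 0, -0.2]], [[15, 0.6, 2.3], [0, 0, -0.2]], [[18, 0.6, 2.3], [0, 0, -0.2]], [[21, 0.6, 2.3], [0, 0, -0.2]], [[23.5, 0.6, 2.3], [0, 0, -0.2]], [[25.5, 0.6, 2.3], [0, 0, -0.2]], [[27, 0.6, 2.3], [0, 0, -0.2]], [[27.8, 0.6, 2.3], [0, 0, -0.2]], [[27.8, 0.6, 2.3], [0, 0, -0.2]]])

```text
t: 2.5
eef_pos: [0.4374, -0.132, 0.0204]
tool_rot: [-178.7, 80.1, 21.9]
ft_force: [-0.5, -0.0, -0.1]
finger_gap: 1.003
```

Run:
```python
from h import *
s=ctrl.observe();print(s['eef_pos'],s['ft_force'],s['q'].round(1))
cap('scene','scene2.png');cap('wrist','wrist2.png')
```

```text
[ 0.43737928 -0.13204313  0.02043194] [-0.47026324 -0.04833684 -0.14740926] [-36.8  39.4 120.3  29.9  17.2   4.3]
```

View pics/scene2.png

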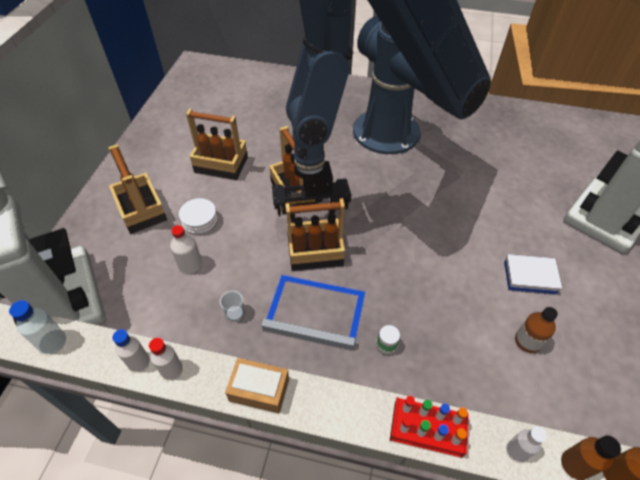

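View pics/wrist2.png

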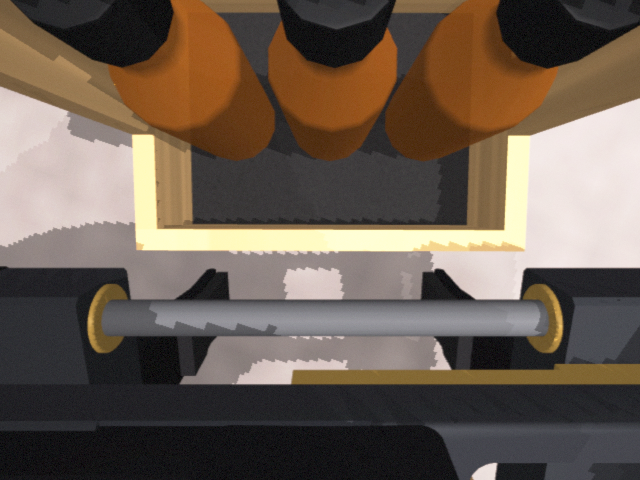

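```bash
cat >> h.py <<'E'
def crate_path(s,c0=(.507,-.106),h0=20.7,h1=0.3,s1=.04,L=.181,off=.0595):
    """crate centre and heading after arc length s; TCP xy"""
    ss=np.linspace(0,s,400);h=np.radians(np.where(ss<s1,h0,h0+(h1-h0)*np.clip((ss-s1)/(L-s1),0,1)))
    c=np.array(c0)+np.array([np.trapezoid(np.cos(h),ss),np.trapezoid(np.sin(h),ss)])
    e=np.array([np.cos(h[-1]),np.sin(h[-1])])
    return c,np.degrees(h[-1]),c-off*e
def rows(svals,z=.022,tilt=10,**k):
    for s in svals:
        c,h,t=crate_path(s,**k) if s>=0 else (0,20.7,crate_path(0,**k)[2]+s*np.array([np.cos(np.radians(20.7)),np.sin(np.radians(20.7))]))
        a,r,g=plan([*t,z],h,tilt);print(round(s*1000),a.round(2).tolist(),r.round(1).tolist(),'c',np.round(c,3),round(h,1))
E
python3 - <<'E'
from h import *
print(crate_path(.181))
rows(np.array([-.012,-.009,-.006,-.004,-.002,0,.004,.008,.012,.016,.02,.024]))
E
```

```text
(array([ 0.68232556, -0.06630134]), np.float64(0.3000000000000007), array([ 0.62282638, -0.06661288]))
-12 [0.06, 0.03, -0.26] [-0.0, -0.0, 0.1] c 0 20.7
-9 [0.11, 0.03, -0.55] [-0.0, -0.0, 0.1] c 0 20.7
-6 [0.16, 0.03, -0.85] [-0.0, -0.0, 0.1] c 0 20.7
-4 [0.2, 0.03, -1.04] [-0.0, -0.0, 0.1] c 0 20.7
-2 [0.23, 0.03, -1.24] [-0.0, -0.0, 0.1] c 0 20.7
0 [0.27, 0.03, -1.44] [-0.0, -0.0, 0.1] c [ 0.507 -0.106] 20.7
4 [0.33, 0.03, -1.83] [-0.0, -0.0, 0.1] c [ 0.511 -0.105] 20.7
8 [0.4, 0.03, -2.23] [-0.0, -0.0, 0.1] c [ 0.514 -0.103] 20.7
12 [0.47, 0.03, -2.62] [-0.0, -0.0, 0.1] c [ 0.518 -0.102] 20.7
16 [0.54, 0.03, -3.01] [-0.0, -0.0, 0.1] c [ 0.522 -0.1  ] 20.7
20 [0.61, 0.03, -3.41] [-0.0, -0.0, 0.1] c [ 0.526 -0.099] 20.7
24 [0.68, 0.03, -3.8] [-0.0, -0.0, 0.1] c [ 0.529 -0.098] 20.7
```

>>> move_arm(targets=[[[0.06, 0, -0.3], [0, 0, 0]], [[0.11, 0, -0.55], [0, 0, 0]], [[0.16, 0, -0.85], [0, 0, 0]], [[0.2, 0, -1.05], [0, 0, 0]], [[0.23, 0, -1.25], [0, 0, 0]], [[0.27, 0, -1.45], [0, 0, 0]], [[0.33, 0, -1.8], [0, 0, 0]], [[0.4, 0, -2.2], [0, 0, 0]]])

```text
t: 3.27
eef_pos: [0.4568, -0.1224, 0.0229]
tool_rot: [-179.2, 80.1, 21.6]
ft_force: [-6.2, -3.6, 5.8]
finger_gap: 1.002
```

Run:
```python
from h import *
s=ctrl.observe();print(s['eef_pos'],s['ft_force'])
c=cap('scene','scene3.png');cap('wrist','wrist3.png')
rows(np.arange(.012,.06,.004))
```

```text
[ 0.4567736  -0.12238554  0.02292933] [-6.15129516 -3.59460792  5.79843454]
12 [0.17, 0.24, -0.43] [0.1, 0.0, 0.2] c [ 0.518 -0.102] 20.7
16 [0.24, 0.24, -0.83] [0.1, 0.0, 0.2] c [ 0.522 -0.1  ] 20.7
20 [0.31, 0.24, -1.22] [0.1, 0.0, 0.2] c [ 0.526 -0.099] 20.7
24 [0.38, 0.24, -1.62] [0.1, 0.0, 0.2] c [ 0.529 -0.098] 20.7
28 [0.44, 0.24, -2.01] [0.1, 0.0, 0.2] c [ 0.533 -0.096] 20.7
32 [0.51, 0.24, -2.4] [0.1, 0.0, 0.2] c [ 0.537 -0.095] 20.7
36 [0.58, 0.24, -2.8] [0.1, 0.0, 0.2] c [ 0.541 -0.093] 20.7
40 [0.65, 0.25, -3.19] [0.1, 0.0, 0.2] c [ 0.544 -0.092] 20.7
44 [0.72, 0.19, -3.59] [0.7, 0.0, 0.3] c [ 0.548 -0.09 ] 20.1
48 [0.79, 0.13, -3.98] [1.2, 0.0, 0.4] c [ 0.552 -0.089] 19.5
52 [0.86, 0.09, -4.38] [1.8, 0.0, 0.5] c [ 0.556 -0.088] 19.0
56 [0.93, 0.04, -4.77] [2.4, 0.0, 0.6] c [ 0.559 -0.087] 18.4
```

View pics/wrist3.png

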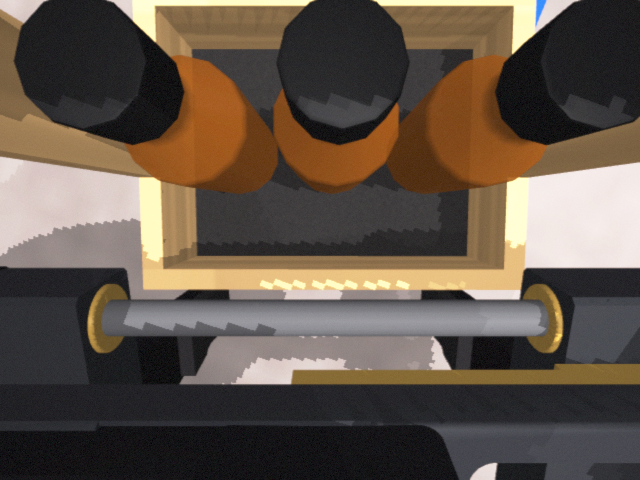

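>>> move_arm(targets=[[[0.07, 0, -0.45], [0, 0, 0]], [[0.15, 0, -0.85], [0, 0, 0]], [[0.22, 0, -1.2], [0, 0, 0]], [[0.29, 0, -1.6], [0, 0, 0]], [[0.36, 0, -2.0], [0, 0, 0]], [[0.43, 0, -2.4], [0, 0, 0]], [[0.5, 0, -2.8], [0, 0, 0]], [[0.57, 0, -3.2], [0, 0, 0]], [[0.64, -0.05, -3.6], [0.6, 0, 0.1]], [[0.71, -0.1, -4.0], [1.2, 0, 0.2]], [[0.78, -0.15, -4.4], [1.8, 0, 0.3]], [[0.85, -0.2, -4.8], [2.4, 0, 0.4]]])

```text
t: 4.37
eef_pos: [0.5, -0.1021, 0.0226]
tool_rot: [-177.9, 80.2, 20.5]
ft_force: [-8.2, -3.4, 6.8]
finger_gap: 1.0
```

```bash
cat >> h.py <<'E'
def crate(f=None):
    c=cap('top',f);W=xyz(c)
    for lo,hi in((.055,.072),(.168,.19)):
        m=(W[...,2]>lo)&(W[...,2]<hi)&(W[...,0]>.42)&(W[...,0]<.78)&(W[...,1]<0.05)&(W[...,1]>-.2)
        m=cv2.dilate(m.astype(np.uint8),np.ones((3,3)));k,l,st,ce=cv2.connectedComponentsWithStats(m)
        for i in range(1,k):
            p=W[l==i];p=p[(p[:,2]>lo)&(p[:,2]<hi)]
            if st[i,4]>60: print(lo,ce[i].round(),st[i,4],rect(p[:,:2]))
    return c
E
python3 - <<'E'
from h import *
s=ctrl.observe();print(s['eef_pos'],s['ft_force'],s['tool_rot'])
crate('top4.png');cap('scene','scene4.png')
rows(np.arange(.060,.108,.004))
E
```

```text
[ 0.49997294 -0.1020958   0.02263219] [-8.19694757 -3.38718796  6.77167041] [-177.87361091   80.22531145   20.50649826]
0.055 [318. 203.] 267 [597.7 -71.6  25.4 130.8  12.1]
0.055 [340. 217.] 68 [ 559.3 -145.1   23.    19.1   59.6]
0.168 [325. 211.] 349 [556.8 -92.4  24.2 114.3  20.5]
60 [0.14, 0.34, -0.49] [0.6, 0.2, 0.4] c [ 0.563 -0.085] 17.8
64 [0.21, 0.28, -0.89] [1.1, 0.2, 0.5] c [ 0.567 -0.084] 17.2
68 [0.28, 0.23, -1.28] [1.7, 0.2, 0.6] c [ 0.571 -0.083] 16.6
72 [0.35, 0.19, -1.68] [2.3, 0.2, 0.7] c [ 0.575 -0.082] 16.1
76 [0.42, 0.14, -2.07] [2.8, 0.2, 0.8] c [ 0.579 -0.081] 15.5
80 [0.49, 0.11, -2.47] [3.4, 0.2, 0.9] c [ 0.582 -0.08 ] 14.9
84 [0.56, 0.07, -2.87] [4.0, 0.2, 1.0] c [ 0.586 -0.079] 14.3
88 [0.63, 0.04, -3.27] [4.5, 0.2, 1.1] c [ 0.59  -0.078] 13.8
92 [0.7, 0.02, -3.66] [5.1, 0.2, 1.2] c [ 0.594 -0.077] 13.2
96 [0.77, -0.0, -4.06] [5.7, 0.2, 1.3] c [ 0.598 -0.076] 12.6
100 [0.83, -0.02, -4.46] [6.3, 0.2, 1.4] c [ 0.602 -0.075] 12.0
104 [0.9, -0.03, -4.86] [6.8, 0.2, 1.5] c [ 0.606 -0.074] 11.4
```

View pics/top4.png

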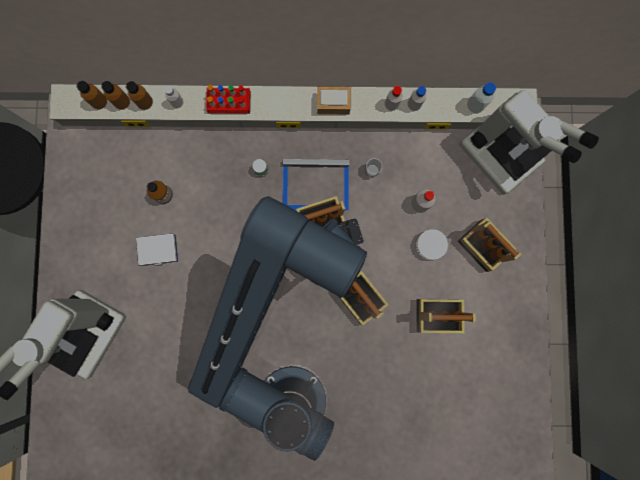

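View pics/scene4.png

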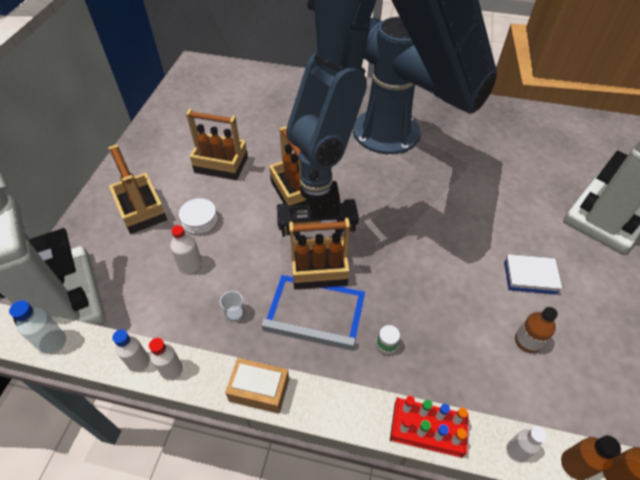

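>>> move_arm(targets=[[[0.08, 0, -0.5], [0.5, 0, 0.1]], [[0.15, -0.05, -0.9], [1.1, 0, 0.2]], [[0.22, -0.1, -1.3], [1.7, 0, 0.3]], [[0.29, -0.14, -1.7], [2.3, 0, 0.4]], [[0.36, -0.18, -2.1], [2.8, 0, 0.5]], [[0.43, -0.2, -2.5], [3.4, 0, 0.6]], [[0.5, -0.23, -2.9], [4.0, 0, 0.7]], [[0.57, -0.25, -3.3], [4.5, 0, 0.8]], [[0.64, -0.27, -3.7], [5.1, 0, 0.9]], [[0.71, -0.29, -4.1], [5.7, 0, 1.0]], [[0.78, -0.3, -4.5], [6.3, 0, 1.1]], [[0.85, -0.3, -4.9], [6.8, 0, 1.2]]])

```text
t: 5.47
eef_pos: [0.5446, -0.083, 0.0224]
tool_rot: [-177.3, 80.5, 14.1]
ft_force: [-9.9, -1.8, 9.6]
finger_gap: 1.001
```

```bash
cat >> h.py <<'E'
def crate_s(f=None):
    c=cap('scene',f);W=xyz(c)
    for lo,hi in((.055,.072),(.168,.19)):
        m=(W[...,2]>lo)&(W[...,2]<hi)&(W[...,0]>.42)&(W[...,0]<.78)&(W[...,1]<0.05)&(W[...,1]>-.2)
        im=c['image'].astype(int);m&=(im[...,0]>im[...,2]+30)
        m=cv2.dilate(m.astype(np.uint8),np.ones((3,3)));k,l,st,ce=cv2.connectedComponentsWithStats(m)
        for i in range(1,k):
            p=W[l==i];p=p[(p[:,2]>lo)&(p[:,2]<hi)]
            if st[i,4]>60: print(lo,ce[i].round(),st[i,4],rect(p[:,:2]))
    return c
E
python3 - <<'E'
from h import *
s=ctrl.observe();print(s['eef_pos'],s['ft_force'],s['tool_rot'])
crate();crate_s('scene5.png');cap('wrist','wrist5.png')
rows(np.arange(.108,.156,.004))
E
```

```text
[ 0.54464476 -0.0830368   0.02241957] [-9.93571741 -1.83642581  9.59332563] [-177.3487087    80.4594075    14.14595327]
0.055 [315. 188.] 263 [643.1 -64.8  19.3 129.9  10.7]
0.055 [333. 205.] 83 [ 600.4 -120.1   44.7   18.9   72.9]
0.055 [303. 210.] 87 [584.4 -33.2  17.   53.4  39.4]
0.168 [317. 196.] 411 [601.9 -73.   22.8 130.1  11.6]
0.055 [321. 282.] 867 [604.4 -72.6 108.5 129.9  12.2]
0.055 [311. 257.] 65 [ 565.6 -102.1    7.8   16.7   13.9]
0.055 [328. 257.] 77 [555.7 -61.7  10.2  19.2  12.8]
0.055 [319. 277.] 101 [616.2 -67.9  11.4  30.3  18.1]
0.168 [319. 244.] 639 [605.5 -71.7  27.5 129.9  11.3]
108 [0.12, 0.26, -0.49] [0.6, 0.4, 0.5] c [ 0.61  -0.073] 10.9
112 [0.19, 0.21, -0.89] [1.2, 0.4, 0.6] c [ 0.614 -0.073] 10.3
116 [0.26, 0.16, -1.28] [1.7, 0.4, 0.7] c [ 0.618 -0.072] 9.7
120 [0.32, 0.11, -1.68] [2.3, 0.4, 0.8] c [ 0.622 -0.071] 9.1
124 [0.39, 0.07, -2.07] [2.9, 0.4, 0.9] c [ 0.626 -0.071] 8.5
128 [0.46, 0.04, -2.47] [3.4, 0.4, 1.0] c [ 0.63 -0.07] 8.0
132 [0.53, 0.0, -2.87] [4.0, 0.4, 1.1] c [ 0.633 -0.07 ] 7.4
136 [0.59, -0.03, -3.27] [4.6, 0.4, 1.2] c [ 0.637 -0.069] 6.8
140 [0.66, -0.05, -3.66] [5.2, 0.4, 1.3] c [ 0.641 -0.069] 6.2
144 [0.73, -0.07, -4.06] [5.7, 0.4, 1.4] c [ 0.645 -0.068] 5.7
148 [0.8, -0.09, -4.46] [6.3, 0.4, 1.5] c [ 0.649 -0.068] 5.1
152 [0.87, -0.1, -4.86] [6.9, 0.4, 1.6] c [ 0.653 -0.068] 4.5
```

View pics/scene5.png

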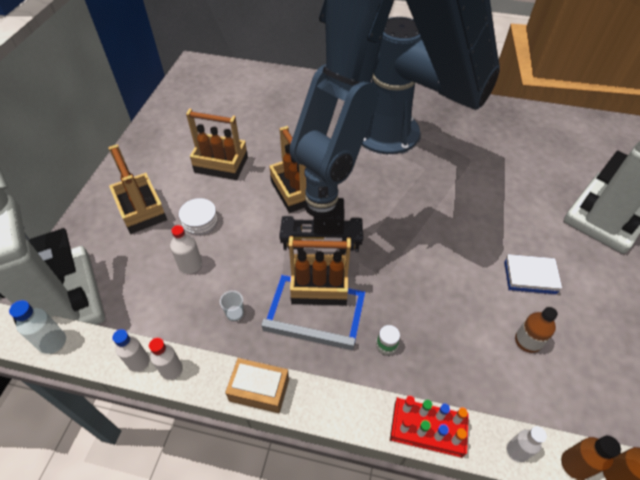

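View pics/wrist5.png

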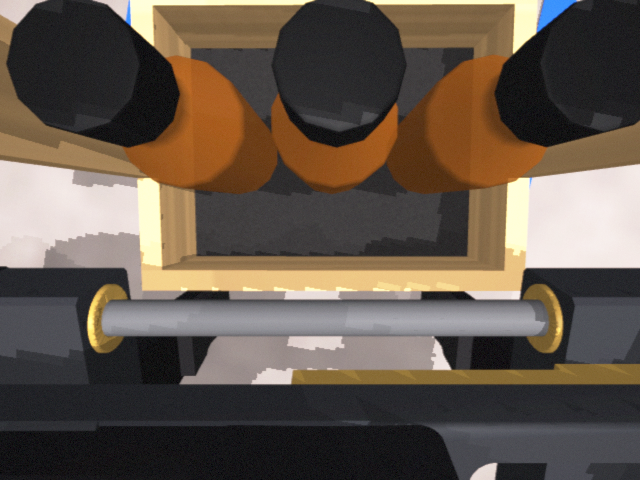

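>>> move_arm(targets=[[[0.05, 0, -0.5], [0.6, 0, 0.1]], [[0.12, -0.05, -0.9], [1.2, 0.1, 0.2]], [[0.19, -0.1, -1.3], [1.7, 0.1, 0.3]], [[0.25, -0.14, -1.7], [2.3, 0.2, 0.4]], [[0.32, -0.18, -2.1], [2.9, 0.2, 0.5]], [[0.39, -0.2, -2.5], [3.4, 0.2, 0.6]], [[0.46, -0.24, -2.9], [4.0, 0.2, 0.7]], [[0.53, -0.27, -3.3], [4.6, 0.3, 0.8]], [[0.6, -0.29, -3.7], [5.2, 0.3, 0.9]], [[0.67, -0.31, -4.1], [5.7, 0.3, 1.0]], [[0.74, -0.33, -4.5], [6.3, 0.3, 1.1]], [[0.8, -0.34, -4.9], [6.9, 0.3, 1.2]]])

```text
t: 6.62
eef_pos: [0.5929, -0.0701, 0.0224]
tool_rot: [-177.7, 80.2, 6.7]
ft_force: [-7.0, -0.4, 3.1]
finger_gap: 0.999
```

Run:
```python
from h import *
s=ctrl.observe();print(s['eef_pos'],s['ft_force'],s['tool_rot'])
crate();c=crate_s('scene6.png')
W=xyz(c);im=c['image'].astype(int)
m=(W[...,2]>.018)&(W[...,2]<.045)&(W[...,0]>.715)&(W[...,0]<.77)&(abs(W[...,1]+.067)<.12)
print('bar',rect(W[m][:,:2]))
rows(np.arange(.156,.19,.003))
```

```text
[ 0.59286371 -0.07005693  0.02238935] [-7.03140005 -0.38268554  3.12756848] [-177.74003475   80.24233679    6.71790349]
0.055 [315. 172.] 244 [696.  -64.5  18.  126.5   1.6]
0.055 [329. 190.] 110 [ 636.5 -104.4   29.9   55.    15.8]
0.168 [315. 179.] 406 [651.6 -66.8  25.4 129.7   4.6]
0.055 [308. 273.] 78 [612.2 -98.    9.8  21.1   9.1]
0.055 [326. 275.] 77 [607.8 -56.2  12.2  20.9   9.9]
0.055 [314. 303.] 849 [681.8 -64.4  52.9 130.3   4.4]
0.055 [316. 295.] 108 [667.1 -63.1  10.7  29.3  14.8]
0.168 [316. 263.] 687 [655.9 -66.1  26.1 129.8   5.1]
bar [742.4 -66.1 209.8  21.7  89.3]
156 [0.11, 0.12, -0.31] [0.5, 0.0, 0.4] c [ 0.657 -0.067] 3.9
159 [0.16, 0.08, -0.6] [0.9, 0.0, 0.5] c [ 0.66  -0.067] 3.5
162 [0.21, 0.04, -0.9] [1.4, 0.0, 0.6] c [ 0.663 -0.067] 3.0
165 [0.27, 0.01, -1.19] [1.8, 0.1, 0.6] c [ 0.666 -0.067] 2.6
168 [0.32, -0.03, -1.49] [2.2, 0.1, 0.7] c [ 0.669 -0.067] 2.2
171 [0.37, -0.06, -1.79] [2.7, 0.1, 0.8] c [ 0.672 -0.066] 1.7
174 [0.42, -0.09, -2.09] [3.1, 0.1, 0.9] c [ 0.675 -0.066] 1.3
177 [0.47, -0.11, -2.38] [3.5, 0.1, 0.9] c [ 0.678 -0.066] 0.9
180 [0.53, -0.14, -2.68] [3.9, 0.1, 1.0] c [ 0.681 -0.066] 0.4
183 [0.58, -0.13, -2.98] [4.1, 0.1, 1.0] c [ 0.684 -0.066] 0.3
186 [0.63, -0.11, -3.27] [4.1, 0.1, 1.0] c [ 0.687 -0.066] 0.3
189 [0.68, -0.09, -3.57] [4.1, 0.1, 1.0] c [ 0.69  -0.066] 0.3
```

View pics/scene6.png

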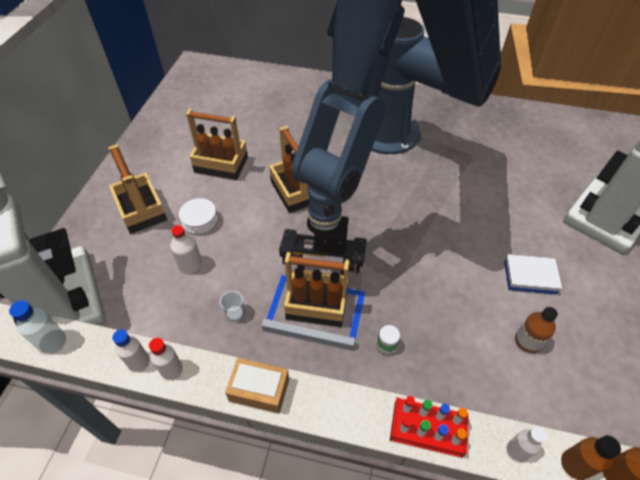

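>>> move_arm(targets=[[[0.08, 0, -0.4], [0.5, 0, 0.1]], [[0.13, -0.04, -0.7], [0.9, 0, 0.2]], [[0.18, -0.08, -1.0], [1.4, 0, 0.3]], [[0.23, -0.11, -1.25], [1.8, 0, 0.3]], [[0.28, -0.14, -1.5], [2.3, 0, 0.4]], [[0.33, -0.17, -1.8], [2.8, 0, 0.5]], [[0.38, -0.2, -2.1], [3.3, 0, 0.6]], [[0.42, -0.22, -2.3], [3.8, 0, 0.7]]])

```text
t: 7.38
eef_pos: [0.6211, -0.0679, 0.0232]
tool_rot: [-179.3, 79.7, 1.3]
ft_force: [-3.3, 1.1, -2.1]
finger_gap: 1.003
```

Run:
```python
from h import *
s=ctrl.observe();print(s['eef_pos'],s['ft_force'],s['tool_rot'])
crate();c=crate_s('scene7.png')
pp([s['eef_pos'][0]+.01,s['eef_pos'][1],.0224],0.1,10)
```

```text
[ 0.62106309 -0.06789723  0.02322595] [-3.30892425  1.11485822 -2.12812427] [-179.26100343   79.70482095    1.25068567]
0.055 [316. 163.] 246 [ 7.236e+02 -6.730e+01  1.510e+01  1.266e+02  4.000e-01]
0.055 [296. 180.] 63 [672.9  -9.2   7.4  41.3  77.9]
0.055 [324. 182.] 151 [668.3 -88.8  93.4  15.   80.7]
0.168 [316. 169.] 408 [ 6.797e+02 -6.850e+01  2.470e+01  1.270e+02  6.000e-01]
0.055 [304. 281.] 82 [ 635.6 -100.8   24.1    9.4   87.7]
0.055 [322. 285.] 82 [635.6 -57.4  10.2  21.4   1.3]
0.055 [312. 312.] 939 [683.  -67.7 101.2 131.    0.9]
0.055 [312. 305.] 108 [692.2 -65.4  13.1  31.1  12.6]
0.168 [313. 273.] 714 [ 6.814e+02 -6.780e+01  2.680e+01  1.299e+02  4.000e-01]
shift [ 0.27  0.03 -0.97] turn [ 0.41 -0.3   0.22] sg -1
```

>>> move_arm(targets=[[[0.03, 0, -0.1], [0.3, 0, 0]], [[0.05, 0, -0.2], [0.4, 0, 0]], [[0.07, 0, -0.3], [0.4, 0, 0]], [[0.07, 0, -0.3], [0.4, 0, 0]]])

```text
t: 7.82
eef_pos: [0.6215, -0.0674, 0.0231]
tool_rot: [-178.5, 80.0, 1.7]
ft_force: [-7.4, 0.3, 1.1]
finger_gap: 1.003
```

>>> move_arm(targets=[[[0.03, 0, -0.1], [0.2, 0, 0]], [[0.05, 0, -0.2], [0.4, 0, 0]], [[0.07, 0, -0.3], [0.4, 0, 0]], [[0.07, 0, -0.3], [0.4, 0, 0]]])

```text
t: 8.15
eef_pos: [0.622, -0.0669, 0.0228]
tool_rot: [-177.6, 80.3, 2.2]
ft_force: [-12.1, 0.6, 7.3]
finger_gap: 1.001
```

Run:
```python
from h import *
s=ctrl.observe();print(s['eef_pos'],s['ft_force'],s['tool_rot'],Ro.from_euler('xyz',s['tool_rot'],degrees=True).as_matrix().round(3))
crate();c=crate_s('scene8.png')
cv2.imwrite('pics/crop8.png',cv2.resize(c['image'][220:370,220:420,::-1],None,fx=4,fy=4))
```

```text
[ 0.62203501 -0.06685787  0.02279919] [-12.08114172   0.58637391   7.28209329] [-177.58074182   80.25126568    2.24597915] [[ 0.169 -0.002 -0.986]
 [ 0.007 -1.     0.004]
 [-0.986 -0.007 -0.169]]
0.055 [316. 163.] 244 [723.9 -67.5  14.7 126.7   0. ]
0.055 [327. 182.] 105 [ 668.5 -101.5   62.5   17.8   79.9]
0.168 [316. 169.] 397 [ 6.798e+02 -6.850e+01  2.430e+01  1.268e+02  1.000e-01]
0.055 [304. 281.] 83 [ 636.3 -102.3   26.1   14.6   67.8]
0.055 [322. 285.] 78 [635.9 -56.1   8.3  23.3   3.2]
0.055 [312. 312.] 935 [683.3 -67.8 102.  130.5   0. ]
0.055 [313. 306.] 110 [692.8 -65.1  14.4  31.1  13.4]
0.168 [313. 274.] 718 [ 6.822e+02 -6.800e+01  2.630e+01  1.307e+02  1.000e-01]
```

View pics/crop8.png

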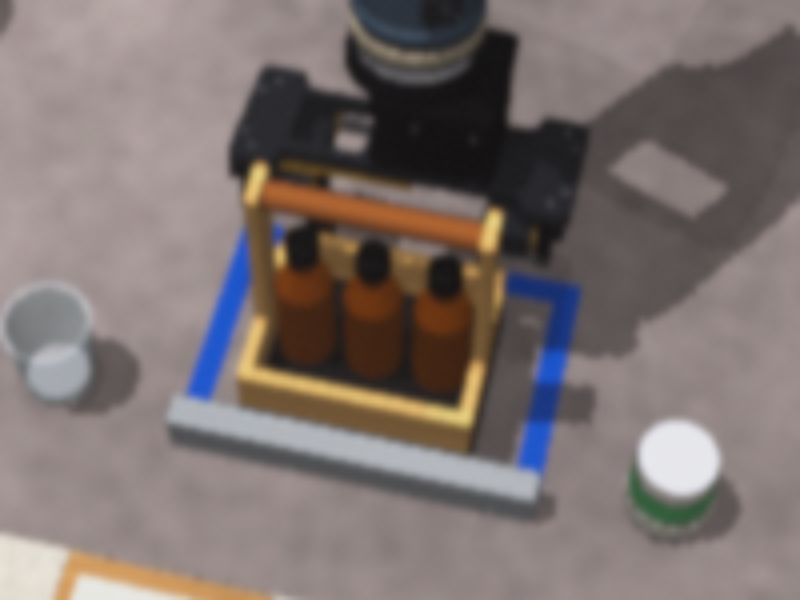

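>>> move_arm(targets=[[[0.02, 0, -0.2], [0.1, 0, 0]], [[0.04, 0, -0.35], [0.1, 0, 0]], [[0.04, 0, -0.35], [0.1, 0, 0]], [[0.04, 0, -0.35], [0.1, 0, 0]]])

```text
t: 8.58
eef_pos: [0.6222, -0.0667, 0.0227]
tool_rot: [-177.0, 80.6, 2.7]
ft_force: [-19.5, -2.7, 12.7]
finger_gap: 1.001
```

>>> move_arm(targets=[[[-0.05, 0, 0.3], [0, 0, 0]], [[-0.12, 0, 0.7], [0, 0, 0]], [[-0.22, 0, 1.3], [0, 0, 0]], [[-0.4, 0, 2.3], [0, 0, 0]], [[-0.6, 0, 3.5], [0, 0, 0]], [[-0.8, 0, 4.9], [0, 0, 0]], [[-1.0, 0, 6.0], [0, 0, 0]], [[-1.2, 0, 7.0], [0, 0, 0]], [[-1.2, 0, 7.0], [0, 0, 0]]])

```text
t: 9.33
eef_pos: [0.5591, -0.0681, 0.0233]
tool_rot: [-178.6, 79.6, 1.0]
ft_force: [-1.2, 0.1, 0.1]
finger_gap: 0.997
```

>>> move_arm(targets=[[[-3, 0, -0.4], [0, 0, 0]], [[-6, 0, -0.8], [0, 0, 0]], [[-9, 0, -1.2], [0, 0, 0]], [[-12, 0, -1.6], [0, 0, 0]], [[-15, 0, -2.0], [0, 0, 0]], [[-18, 0, -2.2], [0, 0, 0]], [[-21, 0, -2.2], [0, 0, 0]], [[-24, 0, -2.2], [0, 0, 0]], [[-24, 0, -2.2], [0, 0, 0]]])

```text
t: 10.08
eef_pos: [0.5431, -0.0706, 0.2706]
tool_rot: [179.7, 78.8, -0.7]
ft_force: [0.8, -1.2, 0.4]
finger_gap: 1.001
```

Run:
```python
from h import *
s=ctrl.observe();print(s['eef_pos'],s['ft_force'],s['tool_rot'])
crate('top9.png');c=crate_s('scene9.png')
cv2.imwrite('pics/crop9.png',cv2.resize(c['image'][220:370,220:420,::-1],None,fx=4,fy=4))
```

```text
[ 0.54314766 -0.07055114  0.27059524] [ 0.77054094 -1.15839515  0.43288075] [179.68566907  78.75350998  -0.66193834]
0.055 [316. 163.] 238 [723.4 -67.4 126.8  15.4  90. ]
0.055 [303. 183.] 188 [654.8 -35.4  75.6  61.9  69.8]
0.055 [326. 189.] 247 [650.6 -86.4  41.6  89.7   1.1]
0.168 [317. 169.] 396 [ 6.801e+02 -6.840e+01  2.450e+01  1.263e+02  5.000e-01]
0.055 [304. 281.] 84 [ 636.2 -101.2   23.9    8.4   88.4]
0.055 [322. 285.] 87 [636.2 -56.3  10.5  23.6   0.7]
0.055 [312. 312.] 943 [ 6.829e+02 -6.790e+01  1.025e+02  1.308e+02  1.000e-01]
0.055 [312. 305.] 111 [692.6 -64.8  13.   31.1  16.9]
0.168 [313. 274.] 714 [683.7 -67.6 129.9  26.1  89.7]
```

View pics/crop9.png

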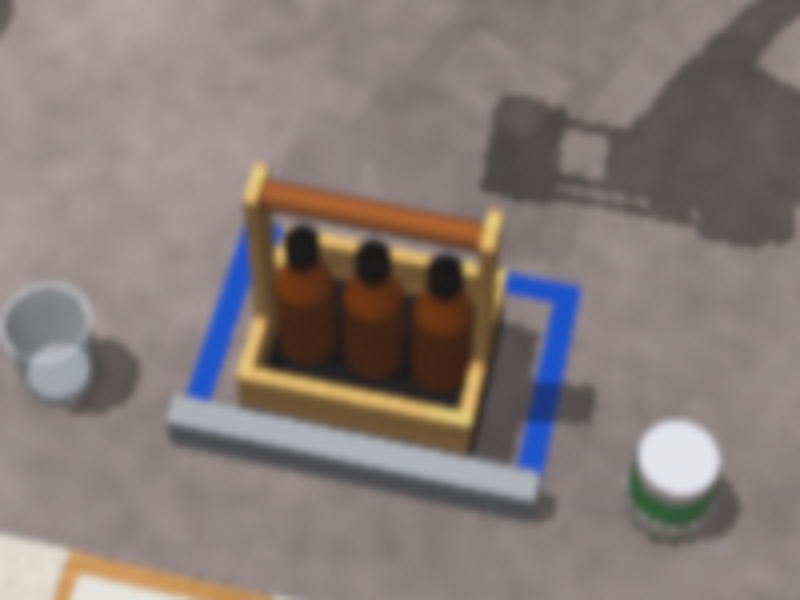

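View pics/top9.png

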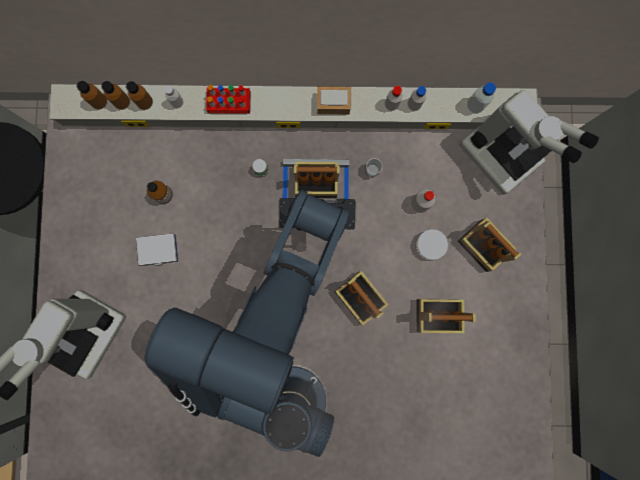

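Run:
```python
from h import *
a=cv2.imread('pics/scene0.png').astype(int);b=cv2.imread('pics/scene9.png').astype(int)
for n,(x0,y0,x1,y1) in dict(jar=(375,320,402,355),beaker=(215,288,248,322),petri=(176,198,220,234),wash=(168,222,205,275),slide=(500,250,565,296),amber=(512,305,560,355),crateR=(105,145,168,232),crateM=(185,108,250,178),crateN=(268,160,290,205)).items():
    print(n,np.abs(a-b)[y0:y1,x0:x1].mean().round(1))
print(ctrl.hand_in(),ctrl.observe()['t'])
```

```text
jar 7.3
beaker 8.1
petri 8.3
wash 7.8
slide 8.1
amber 6.3
crateR 7.6
crateM 12.1
crateN 11.2
the job is handed in; nothing more can be done
the job is handed in; nothing more can be done
```

The leftmost crate (top view pixel 328, 233) is now parked upright in the berth, one long side against the stop bar. I pushed it there with the open fingers about 22 mm above the bench, along a gentle arc, and handed the job in shortly after 10 s on the robot clock.

- **Position:** the last images put the crate at about x 0.682, y −0.068 m, turned about 0.1–0.5°. My estimate of the berth centre was x 0.681, y −0.067 m at about 0°. The two cameras differed by about 3 mm in x.
- **Against the bar:** in the last push, the fingers moved only about 0.2 mm while the force rose from 12 to 19.5 N, so the bar was stopping the crate. I then backed straight off and raised the hand to z = 0.27 m, with no force left beyond about 1 N of noise.
- **Bystanders:** they look unmoved by eye. My before-and-after image comparison was not conclusive. It showed a similar low difference for each of the six (6–8 grey levels) and slightly more around two of the look-alike crates (11–12). I took that as noise and shadow, and did not measure those positions again.

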